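# Take the battery out of the drive unit and lock its bay

### The job

The portable drive unit is going into storage: take its battery out by pressing down the yellow end so that the other end tips up, lower it onto the blue job book without dropping it, and leave it lying flat there. Then slide the grey cover fully home over the empty bay, push its orange wing stud in and turn it a quarter turn clockwise until it locks. Leave the other things where they stand.

Things in the scene. Friction and masses are not known exactly. Their poses are not given: they have to be found in the camera images.
- drive_unit: grey drive unit with dark cheeks, 206 (y) x 120 (x) x 64 mm high, fixed. Origin on the worktop under it; x points away from its front, y along it towards the bay, z up. Flat deck 56 mm up, y = -98..+108 mm, nothing higher at its two ends; the cheeks, x = -60..-46 and +46..+60 mm, stand 8 mm above it and guide the cover
- bay (a point): centre of the battery bay's mouth at deck height, at x 0, y +76 mm of the unit; axes as the unit's. The bay is 47 mm wide (y -23.5..+23.5 from here), 85 mm long (x -39.5..+45.5) and 18 mm deep; from x = +2 mm on its floor is 24 mm lower, so that the battery can be tipped over that edge
- battery_c (a point): centre of the loose battery: black block 76 (x) x 44 (y) x 18 mm, blue label, yellow patch on its +x end, 0.1 to 0.2 kg. Starts in the bay, flush with the deck, 1.5 mm play beside it. Its top pressed 7 mm down 30 mm out towards the yellow end (not much deeper or nearer: it wedges), it tips and stays at 35 to 50 degrees, the -x end's top 20 mm or more above the deck: grip its long sides (44 mm) there
- book_top (a point): middle of the top of the blue job book, a loose closed notebook of 210 (x) x 146 (y) mm, its top 11 mm above the worktop; z up
- cover (a joint): slide of the grey cover in the rails, m: 0 = fully home over the bay (hard stop), 0.092 = fully open, towards the unit's -y. Starts open; about 2 N of friction; stays where it is left
- cover_ledge (a point): top middle of the rear face of the cover's thumb ledge, a rib 66 mm long (x), 5 mm thick, along the cover's rear edge, its top 13 mm above the deck; push that face towards the unit's +y. The cover reaches 105 mm in +y from here, its top 4 mm above the deck. At the unit's y = 0 when home; moves with the cover
- stud_wing (a point): foot of the orange wing, on the stud's axis, on top of its black round head (40 mm across, 4 mm thick). Wing 36 mm long (this frame's y), 10 mm thick (x), 18 mm tall above this point. Rides on the cover, 26 mm ahead (+y) of the ledge point; 20 mm above the deck when not pressed; moves with press and turn
- stud_press (a joint): how far the stud is pushed in, m: 0 = sprung out, 0.0115 = bottom stop; spring 4 N at 0, 11 N at the bottom. With the cover home it can be turned from 0.009 on; turned and let go it springs back to about 0.006 and is held. With the cover not home it stops at about 0.001
- stud (a joint): turn of the stud, rad, clockwise from above: 0 = unlocked, wing along the unit's y; 1.5 = end stop, locked, wing along the unit's x. Turns only while pushed in; 0.03 N m of friction
- brown_bottle: brown glass bottle with black cap, 57 mm across, 122 mm tall, loose; origin under its middle; leave standing
- powder_jar: pink jar with white lid, 66 mm across, 82 mm tall, loose; origin under its middle; leave standing
- white_pot: small white screw pot, 48 mm across, 49 mm tall, loose; origin under its middle; leave standing
- stone_segment: cream stone model segment with two teeth, 21 x 34 x 23 mm, loose; origin under its middle; leave in place
- wax_bite: coral wax bite, 16 x 29 x 10 mm, loose; origin under its middle; leave in place
- screwdriver: slim dark screwdriver lying behind the book, 19 x 167 (y) x 18 mm, loose; leave in place

How it is judged:
By the outcome, as a careful person would: the job done as asked, in the order asked, and still so for the second after the job is handed in, with the robot touching nothing.
It also fails if it takes over 67 s, if anything falls off the work surface, if the arm or the gripper's body presses on something with over 40 N, if the wrist force passes 120 N, or if a joint passes its speed limit or range.

### The arm

A 6-joint arm with a two-finger parallel gripper is mounted at the origin on a cart in front of the work surface, level with it; the furniture and walls round the work are solid. World frame = base frame: x ahead of the robot, y to its left, z up, the work surface at z = 0. Lengths are in mm, angles in degrees, forces in N, time in s.
With the tool pointing down it reaches from about 275 to 850 mm from the base axis. Payload 19 kg.
Tool frame: the origin (TCP) lies at the very end of the fingers, on their centre line; the grasp point (between the pads) lies 19 mm behind it (env.pinch_z is the distance from the TCP to the grasp point, in mm); z points along the fingers, y is the line along which they close (so a half turn about z gives the same grasp; the last joint's range is limited). The gripper opens to 85 mm and grips with 20 to 120 N. Pads are 22 mm wide; open, the fingers measure 114 mm over their backs; the gripper's body (76 mm by 85 mm) begins 54 mm behind the grasp point. The pads swing forward as they close: fully open they stand 13 mm farther back than shut.
Start: joints at [65.661, 8.623, 82.357, -0, 89.026, -7.678], TCP at [164.868, 550.826, 231.267] pointing down, gripper open.
Joint ranges: [-160.23, 160.23], [-39.13, 120.54], [6.94, 153.29], [-79.49, 259.48], [9.18, 160.14], [-161.06, 161.06]. Speed limits (degrees/s): [108.29, 108.29, 127.2, 172.46, 172.46, 172.46].

### API

Orientations are given as [roll, pitch, yaw] about the fixed x, y, z axes, in that order (R = Rz(yaw) Ry(pitch) Rx(roll)).
In Python, from workcell import readout, vision, job_done, env gives the robot as it stands.
- The arm moves only by the tool drive_tool, never from a script. Its argument "steps" is a list of rows, each a list of 7 numbers: the closure, from 0 (fully open) to 1 (shut), then the shift along the tool's x, y, z in cm, then the turn, a rotation vector about the tool's x, y, z in rad. A call has 1 to 5 rows; each row shifts and turns the commanded pose from where the row before left it, along the tool's axes as they then stand; what a row does not reach is not made up. A row lasts 1/8 s, in which the tool goes at most 62.5 mm and 10.7 degrees, less where a joint would pass 70% of its speed; a pose out of reach is approached as far as the arm can. A call is refused whole if a number of a shift passes 6.25 or a number of a turn 0.188, either way. A call with a gripper value outside its range is refused whole. The fingers move at their own pace and stop on an object; "squeeze" is the grip in N (left out, the last holds). Time passes only in rows, so rows that do not move let the fingers close. It gives the time, the measured TCP pose, the force, the opening and the grip force at its end, in the units of the state.
- readout.read_state(): the state, without advancing time (a new reading comes with each control period).
- vision.capture(name): name is "scene" or "side" or "wrist"; returns (picture, depth): 400x640x3 uint8, blue, green, red; 400x640 float32, mm along the optical axis (not along the pixel's ray), 0 where there is no reading.
- vision.camera_info(name): a dict with "fx", "fy", "cx", "cy" (pixels), "R" (3x3) and "t" (3): a world point X has camera coordinates R X + t; the wrist camera has in their place "mount" (4x4, takes a point from camera to tool coordinates, whose origin is the TCP and whose axes are the flange's). Camera axes: x right, y down, z forward; pixel columns grow to the right and rows downward; lengths in mm; the calibration is good to about 2 mm. A picture is of the moment at which its call begins: read the wrist's pose just before it. camera_info takes no time and is no camera call.
- job_done(): hands the job in; it is judged then, once.
The state is a dict: "time": time; "joint_pos": joint angles; "joint_velocities": joint speeds; "effort": joint torques, N m; "tcp_pos": TCP position; "orientation": TCP orientation; "force": force on the tool from outside, world axes, zero at the start; "torque": the same for the moment, N m; "width": finger opening in mm; "grasp_force": force on a finger pad.
Only numpy, scipy, OpenCV 4.12 (cv2) and the standard library are available. Lean on these libraries where they do the work, as an engineer would, in place of code of your own. Each camera call takes 0.05 s, during which the arm holds its last target. There are 200 camera calls.

## Working session

There is one attempt and no reset: what is moved stays moved. The work goes in short steps, Python scripts to look and compute and a tool call to move; the robot and the scene stay as the last step left them, time stands still between calls to the robot, and variables do not carry over. Pictures are saved under pics/ and viewed, at most 12 in all, crops included, and the job is handed in when it is done.

Besides the shell and the picture viewer there is one more tool, called after "Request:" as a command line: name --pt "numbers of a row" for each row, then --argument value for the rest. drive_tool: Moves the arm, as the interface text tells. Its arguments: {"type":"object","properties":{"steps":{"type":"array"},"squeeze":{"type":"number"}},"required":["steps"]}

```bash
mkdir -p pics; cat > h.py <<'E'
import numpy as np, cv2
from scipy.spatial.transform import Rotation as Ro
from workcell import readout, vision, job_done, env
def cam(name):
    s=readout.read_state(); im,d=vision.capture(name); c=vision.camera_info(name)
    K=np.array([[c['fx'],0,c['cx']],[0,c['fy'],c['cy']],[0,0,1]])
    if name=='wrist':
        M=np.array(c['mount']); Rt=Ro.from_euler('xyz',s['orientation'],degrees=True).as_matrix()
        Rw=Rt@M[:3,:3]; tw=Rt@M[:3,3]+np.array(s['tcp_pos'])
    else:
        Rw=np.array(c['R']).T; tw=-Rw@np.array(c['t'])
    return im,d,K,Rw,tw
def plane(px,z,K,Rw,tw):
    px=np.atleast_2d(px).astype(float); r=np.c_[px,np.ones(len(px))]@np.linalg.inv(K).T@Rw.T
    return tw+r*((z-tw[2])/r[:,2])[:,None]
def cloud(d,K,Rw,tw):
    v,u=np.mgrid[:400,:640]; P=np.stack([(u-K[0,2])/K[0,0],(v-K[1,2])/K[1,1],np.ones_like(u)],-1)*d[...,None]
    return P@Rw.T+tw
def st():
    s=readout.read_state(); print({k:np.round(s[k],2) for k in ('time','tcp_pos','orientation','force','width','grasp_force','joint_pos')})
    return s
E
python3 - <<'E'
from h import *
st()
for n in('scene','side','wrist'):
    im,d,K,R,t=cam(n); cv2.imwrite(f'pics/{n}0.png',im); np.savez(f'{n}0.npz',im=im,d=d,K=K,R=R,t=t); print(n,t.round(),R[:,2].round(2))
E
```

```text
{'time': np.float64(0.0), 'tcp_pos': array([164.77, 550.65, 230.67]), 'orientation': array([-1.7993e+02, -1.0000e-02,  1.6334e+02]), 'force': array([-0.9 , -0.16, -0.12]), 'width': np.float64(85.38), 'grasp_force': np.float64(0.0), 'joint_pos': array([65.66,  8.65, 82.39,  0.  , 89.03, -7.68])}
scene [128. 382. 723.] [ 0.54 -0.42 -0.73]
side [ 510. 1048.  584.] [ 0.08 -0.89 -0.44]
wrist [ 93. 572. 374.] [ 0.28 -0.08 -0.96]
```

View pics/scene0.png

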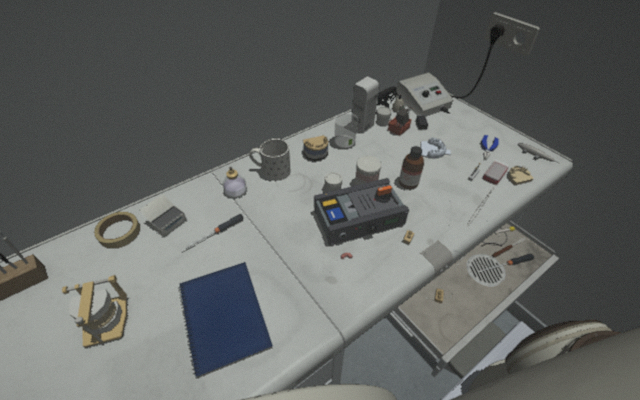

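View pics/side0.png

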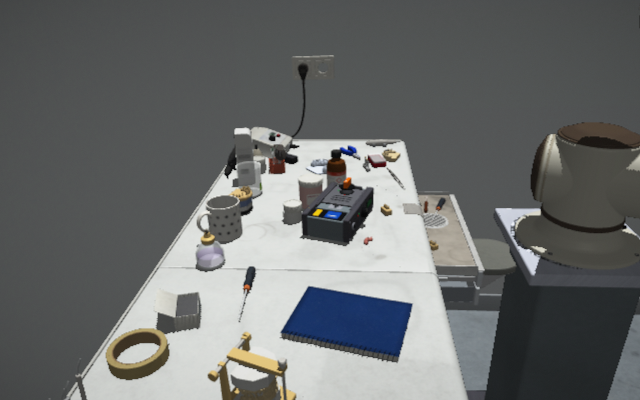

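The scene view shows the book around (225,318), the unit around (360,210), the yellow patch at (330,203), the blue label at (336,215) and the orange wing at (385,190). The side view agrees: book (350,320), battery (325,213), wing (347,184).

```bash
cat > m.py <<'E'
from h import *
def comps(im,lo,hi,mn=5):
    m=cv2.inRange(cv2.cvtColor(im,cv2.COLOR_BGR2HSV),lo,hi); n,l,s,c=cv2.connectedComponentsWithStats(m)
    return [(s[i,4],c[i],l==i) for i in np.argsort(-s[:,4]) if i and s[i,4]>=mn][:6]
E
python3 - <<'E'
from m import *
for n in('scene','side'):
    z=np.load(f'{n}0.npz'); im,d,K,R,t=[z[k] for k in('im','d','K','R','t')]; P=cloud(d,K,R,t)
    for nm,lo,hi in (('blue',(100,120,40),(125,255,255)),('yel',(20,150,120),(32,255,255)),('or',(4,190,150),(16,255,255)),('coral',(0,90,120),(8,200,255))):
        for a,c,m in comps(im,lo,hi): 
            q=P[m&(d>0)]
            if len(q): print(n,nm,a,c.round(),np.median(q,0).round(),end=' ')
            if nm=='blue' and a>2000:
                cs=cv2.minAreaRect(np.argwhere(m)[:,::-1].astype(np.float32)); 
                hull=cv2.convexHull(np.argwhere(m)[:,::-1].astype(np.int32)); ap=cv2.approxPolyDP(hull,12,True)[:,0]
                print('\nbook',plane(ap,11,K,R,t)[:,:2].round().tolist())
        print()
    # unit high points region: z 50..80 within its area
    m=(P[...,2]>58)&(P[...,2]<70)&(d>0)&(np.abs(P[...,0]-500)<250)
    q=P[m]; print('hi',len(q))
    hist,xe,ye=np.histogram2d(q[:,0],q[:,1],bins=[range(250,760,25),range(-300,500,25)])
    for i,j in np.argwhere(hist>25): print((xe[i],ye[j],int(hist[i,j])),end=' ')
    print()
E
```

```text
scene blue 2114 [226. 325.] [500. 339.  10.] 
book [[419.0, 309.0], [448.0, 392.0], [534.0, 400.0], [609.0, 343.0], [498.0, 273.0]]
scene blue 145 [335. 213.] [573.   1.  55.] scene blue 49 [494. 144.] [ 532. -602.   11.] scene blue 41 [484. 141.] [ 560. -584.   11.] scene blue 28 [201. 300.] [580. 356.  10.] scene blue 21 [203. 346.] [487. 393.  10.] 
scene yel 51 [329. 202.] [611.  -8.  55.] scene yel 8 [512. 228.] [ 328. -459.  -97.] 

scene coral 5 [349. 255.] [485.  29.   7.] 
hi 2513
(np.int64(475), np.int64(-150), 52) (np.int64(475), np.int64(-125), 62) (np.int64(475), np.int64(-100), 44) (np.int64(500), np.int64(-150), 52) (np.int64(500), np.int64(-125), 58) (np.int64(500), np.int64(-100), 63) (np.int64(500), np.int64(-75), 65) (np.int64(500), np.int64(-50), 73) (np.int64(500), np.int64(-25), 53) (np.int64(525), np.int64(-125), 45) (np.int64(525), np.int64(-100), 59) (np.int64(525), np.int64(-75), 62) (np.int64(525), np.int64(-50), 29) (np.int64(525), np.int64(0), 41) (np.int64(525), np.int64(25), 61) (np.int64(550), np.int64(-250), 32) (np.int64(550), np.int64(-125), 35) (np
[... 1031 characters left out ...]
4(500), np.int64(-25), 27) (np.int64(525), np.int64(-125), 44) (np.int64(525), np.int64(-100), 39) (np.int64(525), np.int64(-75), 42) (np.int64(525), np.int64(25), 42) (np.int64(550), np.int64(-250), 33) (np.int64(550), np.int64(-150), 31) (np.int64(550), np.int64(-125), 37) (np.int64(550), np.int64(-100), 41) (np.int64(550), np.int64(-75), 39) (np.int64(575), np.int64(-250), 32) (np.int64(575), np.int64(-150), 36) (np.int64(575), np.int64(-125), 43) (np.int64(575), np.int64(-100), 38) (np.int64(575), np.int64(-75), 39) (np.int64(600), np.int64(-75), 40) (np.int64(625), np.int64(-150), 41) (np.int64(625), np.int64(-25), 29) (np.int64(625), np.int64(0), 32) (np.int64(650), np.int64(-150), 27)
```

```bash
python3 - <<'E'
import cv2
a=cv2.imread('pics/scene0.png')[150:260,290:450]; cv2.imwrite('pics/crop1.png',cv2.resize(a,None,fx=5,fy=5,interpolation=cv2.INTER_CUBIC))
E
```

```text
(no output)
```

View pics/crop1.png

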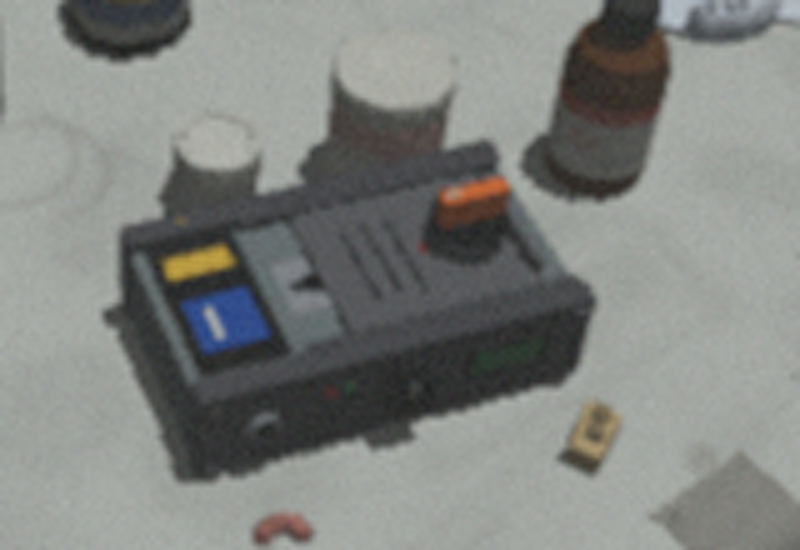

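Close up, the unit's bay is at its left end, with the yellow patch at crop (198,262) facing away from the robot. The cover is open to the right, and the orange wing at (473,200) lies along the unit's y. I'm moving above the unit with the fingers shut.

Request:
drive_tool --pt "1 -4.4 -3.55 0 0 0 0" --pt "1 -4.4 -3.55 0 0 0 0" --pt "1 -4.4 -3.55 0 0 0 0" --pt "1 -4.4 -3.55 0 0 0 0" --pt "1 -4.4 -3.55 0 0 0 0"

```text
time: 0.78
tcp_pos: [325.3, 316.1, 231.3]
orientation: [180.0, 0.0, 163.4]
force: [1.0, 1.5, 0.0]
width: 0.1
grasp_force: 0.0
```

Request:
drive_tool --pt "1 -4.4 -3.55 0 0 0 0" --pt "1 -4.4 -3.55 0 0 0 0" --pt "1 -4.4 -3.55 0 0 0 0" --pt "1 -4.4 -3.55 0 0 0 0" --pt "1 -4.4 -3.55 0 0 0 0"

```text
time: 1.4
tcp_pos: [485.3, 82.8, 231.3]
orientation: [180.0, 0.0, 163.3]
force: [-0.1, 1.9, 0.8]
width: -0.2
grasp_force: 0.0
```

Request:
drive_tool --pt "1 -4.4 -3.55 0 0 0 0" --pt "1 -4.4 -3.55 0 0 0 0" --pt "1 0 0 0 0 0 0"

```text
time: 1.78
tcp_pos: [549.7, -11.6, 230.2]
orientation: [-180.0, -0.1, 163.1]
force: [0.3, 0.6, -0.5]
width: -0.3
grasp_force: 0.0
```

```bash
python3 - <<'E'
from m import *
st(); print({k:getattr(env,k) for k in dir(env) if not k.startswith('_')})
im,d,K,R,t=cam('wrist'); cv2.imwrite('pics/w1.png',im); np.savez('w1.npz',im=im,d=d,K=K,R=R,t=t); P=cloud(d,K,R,t)
for nm,lo,hi in (('blue',(100,120,40),(125,255,255)),('yel',(20,150,120),(32,255,255)),('or',(4,170,120),(16,255,255))):
    for a,c,m in comps(im,lo,hi,40):
        q=P[m&(d>0)]; print(nm,a,c.round(),np.median(q,0).round(1) if len(q) else '', plane(c,56,K,R,t).round(1))
m=(abs(P[...,2]-64)<3)&(d>0)&(abs(P[...,0]-560)<140)&(abs(P[...,1]+40)<160)
print(cv2.minAreaRect(P[m][:,:2].astype(np.float32)),m.sum())
E
```

```text
{'time': np.float64(1.78), 'tcp_pos': array([549.67, -11.61, 230.22]), 'orientation': array([-1.7995e+02, -8.0000e-02,  1.6313e+02]), 'force': array([ 0.32,  0.61, -0.54]), 'width': np.float64(-0.27), 'grasp_force': np.float64(0.0), 'joint_pos': array([-9.220e+00,  5.690e+00,  8.576e+01, -3.000e-02,  8.864e+01,
       -8.235e+01])}
{'Unreachable': <class 'workcell.Unreachable'>, 'pinch_z': 18.700000000000003}
blue 14683 [592.  80.] [541.8 306.9  11.4] [[532.7 270.1  56. ]]
blue 923 [337. 194.] [571.4   2.   56.7] [[572.    3.2  56. ]]
or 301 [203. 211.] [ 539.5 -126.3   94.5] [[ 548.1 -143.1   56. ]]
((576.5556640625, -72.095703125), (205.0897674560547, 156.50515747070312), 72.17069244384766) 7700
```

View pics/w1.png

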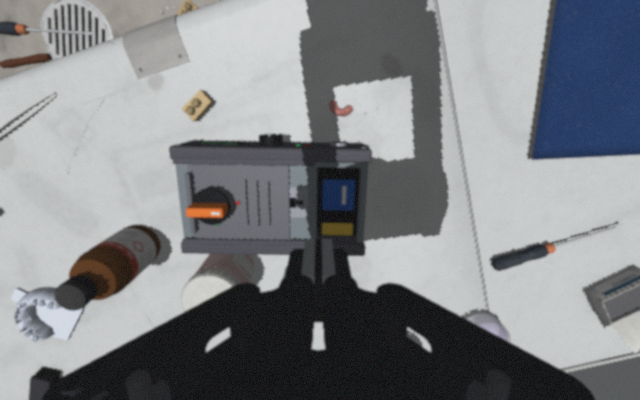

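The wrist view shows the battery's blue label at (337,194) and the yellow patch at (337,228). The wing is at (207,211), and the front cheek runs from (172,150) to (368,152). The unit lies almost square to the picture.

```bash
python3 - <<'E'
from m import *
z=np.load('w1.npz'); im,d,K,R,t=[z[k] for k in('im','d','K','R','t')]; P=cloud(d,K,R,t)
b=np.zeros((400,640),bool); b[140:256,165:375]=1
fr=b.copy(); fr[170:]=0; re=b.copy(); re[:232]=0; re[:,305:345]=0
for nm,bb in(('front',fr),('rear',re)):
    q=P[bb&(abs(P[...,2]-64)<2.5)&(d>0)]; r=cv2.minAreaRect(q[:,:2].astype(np.float32)); 
    l=cv2.fitLine(q[:,:2].astype(np.float32),cv2.DIST_HUBER,0,.01,.01).ravel(); print(nm,len(q),r,np.degrees(np.arctan2(l[1],l[0])),l[2:], cv2.boxPoints(r).round(1).tolist(),np.median(q[:,2]))
for nm,lo,hi in (('blue',(100,120,40),(125,255,255)),('yel',(20,120,70),(34,255,255)),('or',(4,170,120),(16,255,255))):
    for a,c,m in comps(im,lo,hi,40):
        if 900<a<2000 or nm!='blue':
            pts=np.argwhere(m)[:,::-1].astype(np.float32); r=cv2.minAreaRect(plane(pts,94 if nm=='or' else 56,K,R,t)[:,:2].astype(np.float32)); print(nm,a,c.round(),r)
#book
a,c,m=comps(im,(100,120,40),(125,255,255),5000)[0]
z=np.load('side0.npz'); im,d,K,R,t=[z[k] for k in('im','d','K','R','t')]
a,c,m=comps(im,(100,120,40),(125,255,255),1000)[0]
P=plane(np.argwhere(m)[:,::-1],11,K,R,t)[:,:2].astype(np.float32); print('book',cv2.minAreaRect(P))
E
```

```text
front 3458 ((513.7361450195312, -51.88227081298828), (205.0879364013672, 24.427200317382812), 72.22869110107422) 73.01614 [509.53577  -52.574493] [[470.79998779296875, -145.8000030517578], [494.1000061035156, -153.3000030517578], [556.7000122070312, 42.0], [533.4000244140625, 49.5]] 64.26545581564088
rear 2035 ((603.3571166992188, -80.82845306396484), (204.39573669433594, 26.56697654724121), 72.48422241210938) 71.8665 [ 600.03076 -100.4134 ] [[559.9000244140625, -174.3000030517578], [585.2999877929688, -182.3000030517578], [646.7999877929688, 12.600000381469727], [621.4000244140625, 20.600000381469727]] 64.25054896847314
blue 923 [337. 194.] ((572.6793823242188, 4.101465225219727), (35.31097412109375, 34.776851654052734), 73.18221282958984)
yel 349 [337. 229.] ((610.003173828125, -7.956455230712891), (33.50112533569336, 13.200801849365234), 73.18927001953125)
or 301 [203. 211.] ((540.8389892578125, -123.20822143554688), (34.59703826904297, 10.226544380187988), 73.18179321289062)
book ((527.7219848632812, 333.454833984375), (145.7339630126953, 208.1204833984375), 76.02154541015625)
```

Request:
drive_tool --pt "1 -2.8 1.0 4 0 0 0" --pt "1 -2.85 1.0 4 0 0 0" --pt "1 0 0 5 0 0 0" --pt "1 0 0 3.5 0 0 0" --pt "1 0 0 0 0 0 0"

```text
time: 2.45
tcp_pos: [606.7, -4.5, 64.2]
orientation: [-180.0, -0.3, 163.4]
force: [0.5, -0.3, 0.3]
width: -0.1
grasp_force: 0.0
```

```bash
cat >> h.py <<'E'
ox=np.array([557.6,-71.3]); a=np.radians(-17.3); U=np.array([[np.cos(a),np.sin(a)],[-np.sin(a),np.cos(a)]])
def unit(): # tcp in unit frame, averaged
    s=[readout.read_state() for _ in range(1)][0]; p=np.array(s['tcp_pos']); print('unit',(U@(p[:2]-ox)).round(1),'z over deck',round(p[2]-56,1))
E
python3 - <<'E'
from h import *
st(); unit(); im,d,K,R,t=cam('wrist'); cv2.imwrite('pics/w2.png',im)
E
```

```text
{'time': np.float64(2.45), 'tcp_pos': array([606.66,  -4.48,  64.24]), 'orientation': array([-179.96,   -0.26,  163.4 ]), 'force': array([ 0.51, -0.3 ,  0.29]), 'width': np.float64(-0.12), 'grasp_force': np.float64(0.0), 'joint_pos': array([ -7.7 ,  18.63,  90.01,   0.  ,  71.62, -81.1 ])}
unit [27.  78.4] z over deck 8.2
```

View pics/w2.png

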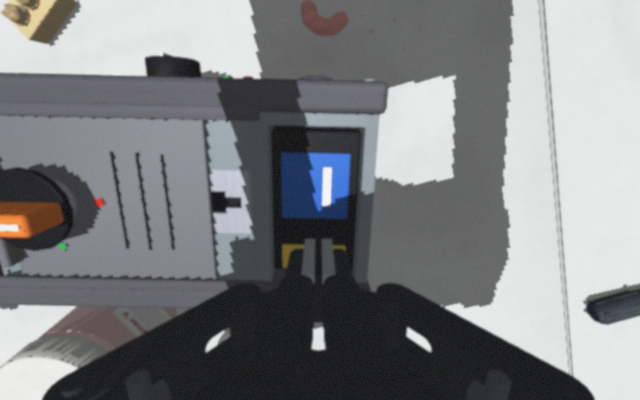

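The battery spans columns 273–362, and the fingers sit centrally over its yellow end with their tips at (318,262). Now I'll press.

Request:
drive_tool --pt "1 -0.35 -0.2 0.5 0 0 0" --pt "1 0 0 0.4 0 0 0" --pt "1 0 0 0.3 0 0 0" --pt "1 0 0 0.2 0 0 0" --pt "1 0 0 0 0 0 0"

```text
time: 3.12
tcp_pos: [611.1, -8.6, 52.2]
orientation: [-180.0, -0.0, 163.3]
force: [0.0, 0.0, 0.4]
width: 0.1
grasp_force: 0.0
```

```bash
python3 - <<'E'
from h import *
st(); unit(); im,d,K,R,t=cam('wrist'); P=cloud(d,K,R,t); cv2.imwrite('pics/w3.png',im)
q=(P[...,:2]-ox)@U.T
for x in range(-44,30,6):
    m=(abs(q[...,0]-x)<2)&(abs(q[...,1]-76)<15)&(d>0); print(x,m.sum(),np.median(P[m][:,2]-56).round(1) if m.any() else '')
E
```

```text
{'time': np.float64(3.12), 'tcp_pos': array([611.14,  -8.64,  52.24]), 'orientation': array([-1.7999e+02, -1.0000e-02,  1.6334e+02]), 'force': array([0.05, 0.04, 0.36]), 'width': np.float64(0.06), 'grasp_force': np.float64(0.0), 'joint_pos': array([ -8.03,  19.64,  90.19,  -0.  ,  70.19, -81.36])}
unit [32.5 75.7] z over deck -3.8
-44 722 1.2
-38 514 -16.2
-32 683 -17.1
-26 866 11.6
-20 644 15.4
-14 580 12.2
-8 522 9.0
-2 456 5.8
4 421 2.6
10 1353 91.6
16 5355 75.2
22 3752 70.9
28 319 33.8
```

Request:
drive_tool --pt "1 0 0 0.2 0 0 0" --pt "1 0 0 0.15 0 0 0" --pt "1 0 0 0 0 0 0"

```text
time: 3.55
tcp_pos: [611.1, -8.6, 48.6]
orientation: [-180.0, -0.0, 163.3]
force: [-0.4, -0.1, 0.1]
width: 0.2
grasp_force: 0.0
```

```bash
cat > bat.py <<'E'
from h import *
def prof():
    st(); unit(); im,d,K,R,t=cam('wrist'); P=cloud(d,K,R,t)
    q=(P[...,:2]-ox)@U.T
    for x in range(-44,40,4):
        m=(abs(q[...,0]-x)<2)&(abs(q[...,1]-76)<15)&(d>0); print((x,int(m.sum()),float(np.median(P[m][:,2]-56).round(1)) if m.any() else ''),end=' ')
    m=(abs(q[...,0]+18)<15)&(P[...,2]>63)&(P[...,2]<85)&(abs(q[...,1]-76)<35)&(d>0)
    if m.any(): print('\ny range',np.percentile(q[m][:,1],[1,99]).round(1))
    return im
E
python3 -c "
from bat import *
prof()"
```

```text
{'time': np.float64(3.55), 'tcp_pos': array([611.11,  -8.65,  48.63]), 'orientation': array([-1.7999e+02, -2.0000e-02,  1.6334e+02]), 'force': array([-0.42, -0.06,  0.12]), 'width': np.float64(0.18), 'grasp_force': np.float64(0.0), 'joint_pos': array([-8.030e+00,  1.984e+01,  9.037e+01, -1.000e-02,  6.981e+01,
       -8.136e+01])}
unit [32.5 75.7] z over deck -7.4
(-44, 751, 1.1) (-40, 620, 0.5) (-36, 510, -17.5) (-32, 521, -17.4) (-28, 486, -17.3) (-24, 1209, 8.0) (-20, 906, 14.2) (-16, 869, 18.6) (-12, 590, 17.6) (-8, 534, 14.4) (-4, 476, 11.4) (0, 437, 8.2) (4, 391, 5.0) (8, 361, 1.8) (12, 3501, 85.5) (16, 5305, 71.7) (20, 6200, 48.9) (24, 1274, 15.8) (28, 284, 30.5) (32, 280, 30.8) (36, 219, 39.9) 
y range [54.8 97.3]
```

Request:
drive_tool --pt "1 0 0 -2 0 0 0" --pt "1 0 0 -5 0 0 0" --pt "0.3 2 0 -1 0 0 0" --pt "0.3 0 0 0 0 0 0"

```text
time: 4.1
tcp_pos: [591.9, -2.7, 129.9]
orientation: [180.0, 0.1, 163.4]
force: [0.3, 0.7, 1.0]
width: 35.9
grasp_force: 0.0
```

```bash
python3 -c "
from bat import *
prof()"
```

```text
{'time': np.float64(4.1), 'tcp_pos': array([591.86,  -2.69, 129.91]), 'orientation': array([1.7999e+02, 9.0000e-02, 1.6336e+02]), 'force': array([0.33, 0.73, 1.  ]), 'width': np.float64(35.86), 'grasp_force': np.float64(0.0), 'joint_pos': array([-7.710e+00,  1.360e+01,  8.835e+01, -1.000e-02,  7.796e+01,
       -8.107e+01])}
unit [12.3 75.7] z over deck 73.9
(-44, 218, 1.0) (-40, 221, 0.5) (-36, 144, -17.5) (-32, 202, -17.5) (-28, 201, -17.5) (-24, 514, 7.5) (-20, 335, 14.2) (-16, 299, 18.6) (-12, 209, 17.5) (-8, 2551, 167.3) (-4, 953, 156.3) (0, 4970, 157.0) (4, 188, 5.1) (8, 157, 1.6) (12, 146, -1.6) (16, 134, -4.7) (20, 117, -8.2) (24, 136, -11.5) (28, 115, -15.0) (32, 116, -17.9) (36, 107, -21.2) 
y range [54.6 97.2]
```

Request:
drive_tool --pt "0.3 2.83 0 0 0 0.175 0" --pt "0.3 0 0 0 0 0.175 0" --pt "0.3 -1.5 0 4.2 0 0 0" --pt "0.3 0 0 0 0 0 0"

```text
time: 4.65
tcp_pos: [563.3, 5.3, 80.5]
orientation: [-179.9, -20.4, 163.3]
force: [-1.2, 0.0, -0.6]
width: 60.3
grasp_force: 0.0
```

```bash
python3 -c "
from bat import *
st();unit()"
```

```text
{'time': np.float64(4.65), 'tcp_pos': array([563.29,   5.26,  80.48]), 'orientation': array([-179.93,  -20.43,  163.29]), 'force': array([-1.21,  0.02, -0.59]), 'width': np.float64(60.29), 'grasp_force': np.float64(0.0), 'joint_pos': array([ -8.85,  25.79,  80.52,   2.68,  93.95, -82.45])}
unit [-17.3  74.8] z over deck 24.5
```

Request:
drive_tool --pt "0.3 -0.37 0.05 0.87 0 0 0" --pt "0.3 -0.37 0.05 0.87 0 0 0" --pt "0.3 0 0 0 0 0 0" --pt "0.6 0 0 0 0 0 0" --pt "0.6 0 0 0 0 0 0" --squeeze 50

```text
time: 5.28
tcp_pos: [566.1, 6.0, 65.9]
orientation: [180.0, -20.0, 163.3]
force: [0.2, 1.0, 1.5]
width: 41.9
grasp_force: 50.4
```

```bash
python3 -c "
from bat import *
cv2.imwrite('pics/w4.png',prof())"
```

```text
{'time': np.float64(5.28), 'tcp_pos': array([566.12,   5.95,  65.89]), 'orientation': array([180.  , -19.99, 163.34]), 'force': array([0.23, 1.  , 1.45]), 'width': np.float64(41.89), 'grasp_force': np.float64(50.36), 'joint_pos': array([ -8.75,  26.54,  81.14,   2.7 ,  92.13, -82.46])}
unit [-14.8  76.3] z over deck 9.9
(-44, 444, 1.4) (-40, 419, 0.5) (-36, 307, -17.4) (-32, 337, -17.4) (-28, 316, -17.3) (-24, 601, 7.9) (-20, 540, 13.7) (-16, 543, 18.2) (-12, 430, 17.0) (-8, 444, 13.9) (-4, 1715, 96.0) (0, 4157, 89.3) (4, 2875, 95.1) (8, 328, 1.6) (12, 316, -1.4) (16, 294, -4.8) (20, 278, -7.9) (24, 268, -11.4) (28, 260, -14.5) (32, 246, -17.5) (36, 229, -20.4) 
y range [ 44.2 107.5]
```

View pics/w4.png

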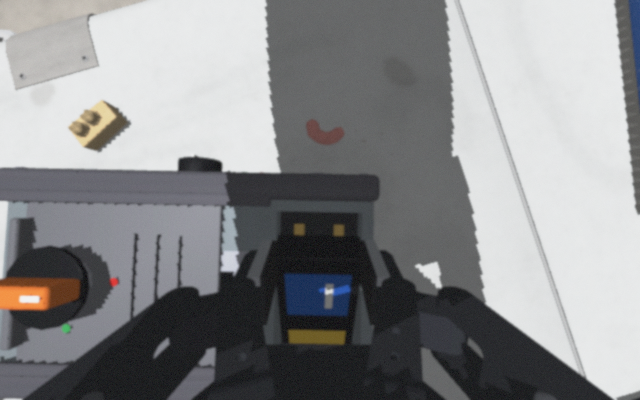

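The fingers hold the battery's raised end near (318,290), but shallowly, so I'll regrip about 5 mm deeper.

Request:
drive_tool --pt "0.4 0 0 0 0 0 0" --pt "0.4 -0.06 0 0.45 0 0 0" --pt "0.4 0 0 0 0 0 0" --pt "0.6 0 0 0 0 0 0" --pt "0.6 0 0 0 0 0 0" --squeeze 60

```text
time: 5.95
tcp_pos: [565.0, 6.2, 60.9]
orientation: [-180.0, -20.0, 163.3]
force: [0.5, -0.6, -0.1]
width: 42.2
grasp_force: 60.7
```

```bash
python3 -c "
from bat import *
prof()"
```

```text
{'time': np.float64(5.95), 'tcp_pos': array([565.01,   6.22,  60.93]), 'orientation': array([-180.  ,  -20.04,  163.34]), 'force': array([ 0.55, -0.63, -0.1 ]), 'width': np.float64(42.17), 'grasp_force': np.float64(60.65), 'joint_pos': array([ -8.74,  26.71,  81.53,   2.7 ,  91.62, -82.48])}
unit [-16.   76.2] z over deck 4.9
(-44, 463, 1.3) (-40, 418, 0.5) (-36, 335, -17.5) (-32, 345, -17.5) (-28, 357, -17.3) (-24, 661, 7.9) (-20, 574, 13.6) (-16, 590, 18.2) (-12, 470, 17.2) (-8, 544, 14.4) (-4, 2689, 96.7) (0, 4157, 84.3) (4, 1878, 91.4) (8, 335, 1.7) (12, 333, -1.4) (16, 306, -4.6) (20, 289, -7.8) (24, 282, -11.2) (28, 265, -14.4) (32, 265, -17.5) (36, 240, -20.4) 
y range [ 43.2 108.8]
```

Request:
drive_tool --pt "0.6 0.44 0 -0.9 0 0 0" --pt "0.6 0.78 0 -1.85 0 0 0" --pt "0.6 1.7 0 -4.7 0 0 0" --pt "0.6 0.7 0 -1.9 0 0 0" --pt "0.6 0 0 0 0 0 0"

```text
time: 6.62
tcp_pos: [563.6, 6.8, 162.8]
orientation: [180.0, -19.9, 163.3]
force: [-0.0, -0.0, -2.0]
width: 42.1
grasp_force: 61.5
```

```bash
cat > held.py <<'E'
from h import *
def held():
    s=st(); im,d,K,R,t=cam('wrist'); P=cloud(d,K,R,t); Rt=Ro.from_euler('xyz',s['orientation'],degrees=True).as_matrix()
    q=(P-np.array(s['tcp_pos']))@Rt; m=(abs(q[...,1])<15)&(d>0)&(q[...,2]<50)&(q[...,2]>-40)
    for x in range(-56,24,4):
        k=m&(abs(q[...,0]-x)<2); print((x,int(k.sum()),float(np.median(q[k][:,2]).round(1)) if k.any() else ''),end=' ')
    return im
E
python3 -c "
from held import *
held()"
```

```text
{'time': np.float64(6.62), 'tcp_pos': array([563.58,   6.78, 162.85]), 'orientation': array([179.98, -19.87, 163.35]), 'force': array([-0.05, -0.03, -2.02]), 'width': np.float64(42.11), 'grasp_force': np.float64(61.51), 'joint_pos': array([ -8.71,  22.03,  75.71,   2.77, 101.94, -81.95])}
(-56, 195, 6.0) (-52, 227, 4.9) (-48, 225, 3.6) (-44, 224, 2.1) (-40, 221, 0.8) (-36, 248, -0.7) (-32, 254, -2.1) (-28, 275, -3.5) (-24, 278, -4.8) (-20, 286, -6.2) (-16, 319, -7.6) (-12, 331, -9.0) (-8, 348, -10.3) (-4, 370, -11.4) (0, 375, -12.7) (4, 762, -12.5) (8, 977, -3.6) (12, 6, 0.7) (16, 0, '') (20, 0, '')
```

Request:
drive_tool --pt "0.6 0 4.5 0 0 -0.168 0" --pt "0.6 0 4.5 0 0 -0.168 0" --pt "0.6 0 4.5 0 0 -0.168 0" --pt "0.6 0 4.5 0 0 -0.168 0" --pt "0.6 0 0 0 0 0 0"

```text
time: 7.3
tcp_pos: [612.4, 182.7, 159.0]
orientation: [-179.9, 18.4, 163.7]
force: [1.1, -1.1, -2.2]
width: 42.2
grasp_force: 61.6
```

Request:
drive_tool --pt "0.6 4.1 3.07 0 0 0 0" --pt "0.6 4.1 3.07 0 0 0 0" --pt "0.6 4.1 3.07 0 0 0 0" --pt "0.6 4.1 3.07 0 0 0 0" --pt "0.6 0 0 0 0 0 0"

```text
time: 7.92
tcp_pos: [498.5, 342.5, 106.5]
orientation: [-179.8, 18.2, 163.6]
force: [0.2, -0.3, -1.8]
width: 42.3
grasp_force: 61.8
```

```bash
python3 -c "
from held import *
cv2.imwrite('pics/w5.png',held())
im,d,K,R,t=cam('side'); cv2.imwrite('pics/s5.png',im)"
```

```text
{'time': np.float64(7.92), 'tcp_pos': array([498.46, 342.54, 106.47]), 'orientation': array([-179.78,   18.21,  163.55]), 'force': array([ 0.2 , -0.29, -1.85]), 'width': np.float64(42.34), 'grasp_force': np.float64(61.77), 'joint_pos': array([ 34.74,  10.55,  96.94, -16.17,  62.01, -32.47])}
(-56, 199, 5.4) (-52, 226, 4.2) (-48, 224, 2.9) (-44, 223, 1.5) (-40, 221, 0.1) (-36, 247, -1.4) (-32, 252, -2.9) (-28, 272, -4.2) (-24, 287, -5.7) (-20, 290, -6.9) (-16, 308, -8.4) (-12, 335, -9.6) (-8, 350, -11.0) (-4, 365, -12.1) (0, 382, -13.5) (4, 810, -12.8) (8, 908, -3.9) (12, 0, '') (16, 0, '') (20, 0, '')
```

View pics/s5.png

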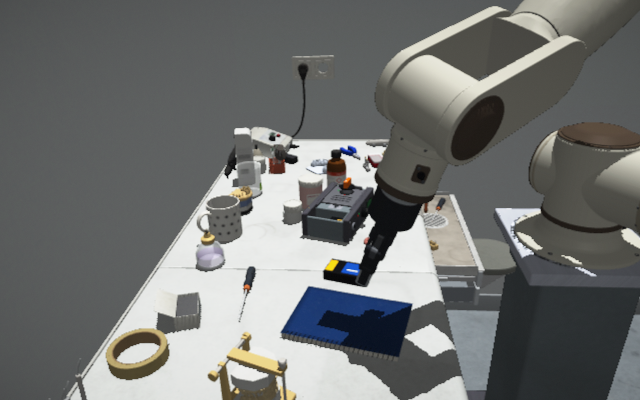

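The side view shows the battery held level at (345,270) above the book at (350,320).

Request:
drive_tool --pt "0.6 1.2 0 3.6 0 0 0" --pt "0.6 0.8 0 2.4 0 0 0" --pt "0.6 0.32 0 0.95 0 0 0" --pt "0.6 0 0 0 0 0 0"

```text
time: 8.52
tcp_pos: [501.2, 340.7, 35.8]
orientation: [-179.9, 18.4, 163.3]
force: [0.2, -0.7, -2.1]
width: 42.1
grasp_force: 61.7
```

Request:
drive_tool --pt "0.6 0.13 0 0.38 0 0 0" --pt "0.6 0.095 0 0.285 0 0 0" --pt "0.6 0 0 0 0 0 0"

```text
time: 8.9
tcp_pos: [500.8, 341.6, 29.1]
orientation: [180.0, 18.5, 163.3]
force: [-0.4, 0.4, -1.6]
width: 42.1
grasp_force: 61.7
```

```bash
python3 -c "
from held import *
s=held(); im,d,K,R,t=cam('wrist'); P=cloud(d,K,R,t); u=readout.read_state(); p=np.array(u['tcp_pos'])
f=np.array([.958,-.287]); l=np.array([.287,.958]); q=P[...,:2]-p[:2]
A=q@f; B=q@l
for x in range(0,130,8):
    m=(abs(A-x)<3)&(abs(B)<15)&(d>0)&(P[...,2]<80); print((x,float(np.median(P[m][:,2]).round(1)) if m.any() else ''),end=' ')
"
```

```text
{'time': np.float64(8.9), 'tcp_pos': array([500.8 , 341.55,  29.06]), 'orientation': array([180.  ,  18.46, 163.35]), 'force': array([-0.4 ,  0.37, -1.62]), 'width': np.float64(42.09), 'grasp_force': np.float64(61.72), 'joint_pos': array([ 34.56,  15.41, 101.11, -17.98,  53.06, -29.24])}
(-56, 197, 5.4) (-52, 226, 4.2) (-48, 214, 2.9) (-44, 227, 1.5) (-40, 216, 0.0) (-36, 254, -1.4) (-32, 247, -2.9) (-28, 273, -4.3) (-24, 278, -5.6) (-20, 304, -7.0) (-16, 311, -8.4) (-12, 325, -9.7) (-8, 359, -11.0) (-4, 366, -12.1) (0, 373, -13.5) (4, 1103, -11.4) (8, 1205, -2.2) (12, 326, 14.3) (16, 328, 12.9) (20, 347, 11.6) (0, 41.5) (8, 42.1) (16, 42.1) (24, 42.0) (32, 41.9) (40, 41.6) (48, 41.6) (56, 41.8) (64, 41.6) (72, '') (80, '') (88, '') (96, '') (104, '') (112, '') (120, 11.6) (128, '')
```

Request:
drive_tool --pt "0.6 0.16 0 0.5 0 0 0" --pt "0.6 0.17 0 0.5 0 0 0" --pt "0.6 0 0 0 0 0 0"

```text
time: 9.38
tcp_pos: [500.5, 341.3, 17.7]
orientation: [-179.9, 18.4, 163.4]
force: [0.4, -0.2, -1.3]
width: 41.8
grasp_force: 61.7
```

Request:
drive_tool --pt "0.6 0.03 0 0.09 0 0 0" --pt "0.6 0 0 0 0 0 0"

```text
time: 9.62
tcp_pos: [500.9, 341.5, 17.5]
orientation: [-180.0, 18.5, 163.3]
force: [-0.5, 0.3, -1.8]
width: 41.9
grasp_force: 61.7
```

Request:
drive_tool --pt "0.6 0.03 0 0.09 0 0 0" --pt "0.6 0 0 0 0 0 0"

```text
time: 9.88
tcp_pos: [500.9, 341.5, 16.5]
orientation: [180.0, 18.5, 163.3]
force: [0.3, -0.6, -1.5]
width: 42.0
grasp_force: 61.8
```

Request:
drive_tool --pt "0.6 0.02 0 0.06 0 0 0" --pt "0.6 0 0 0 0 0 0"

```text
time: 10.12
tcp_pos: [500.9, 341.5, 16.2]
orientation: [180.0, 18.5, 163.3]
force: [-3.4, -0.5, 4.7]
width: 42.0
grasp_force: 62.5
```

```bash
cat > top.py <<'E'
from h import *
im,d,K,R,t=cam('wrist'); P=cloud(d,K,R,t); u=readout.read_state(); p=np.array(u['tcp_pos'])
f=np.array([.958,-.287]); l=np.array([.287,.958]); q=P[...,:2]-p[:2]; A=q@f; B=q@l
for x in range(0,130,8):
    m=(abs(A-x)<3)&(abs(B)<15)&(d>0)&(P[...,2]<80); print((x,float(np.median(P[m][:,2]).round(1)) if m.any() else ''),end=' ')
print(u['force'])
E
python3 top.py
```

```text
(0, 29.1) (8, 29.3) (16, 29.3) (24, 29.4) (32, 29.3) (40, 29.1) (48, 29.1) (56, 29.4) (64, 29.3) (72, '') (80, '') (88, '') (96, '') (104, '') (112, '') (120, '') (128, '') [-2.6850973  -1.92611179  4.471264  ]
```

It's in contact at +5 N and level, so I'll release and back off.

Request:
drive_tool --pt "0.5 0 0 0 0 0 0" --pt "0.3 0 0 0 0 0 0" --pt "0.3 0 0 0 0 0 0" --pt "0.3 0 0 -1.0 0 0 0" --pt "0.3 0 0 -6.0 0 0 0"

```text
time: 10.8
tcp_pos: [478.3, 346.6, 80.4]
orientation: [-179.7, 18.2, 163.4]
force: [1.4, 0.3, 0.8]
width: 59.8
grasp_force: 0.0
```

Request:
drive_tool --pt "0.3 0 0 -5.5 0 0 0" --pt "1 0 0 0 0 0.16 0" --pt "1 0 0 0 0 0.162 0" --pt "1 0 0 0 0 0 0"

```text
time: 11.3
tcp_pos: [464.4, 352.2, 134.9]
orientation: [180.0, -0.0, 163.2]
force: [-0.2, 0.1, 0.5]
width: 5.5
grasp_force: 0.0
```

```bash
python3 - <<'E'
from m import *
s=st(); unit(); im,d,K,R,t=cam('wrist'); P=cloud(d,K,R,t); cv2.imwrite('pics/w6.png',im)
for a,c,m in comps(im,(20,120,70),(34,255,255),60): print('yel',a,c.round(),np.median(P[m],0).round(1))
m=(P[...,2]>22)&(P[...,2]<35)&(abs(P[...,0]-528)<70)&(abs(P[...,1]-333)<60); q=P[m]
print(len(q),cv2.minAreaRect(q[:,:2].astype(np.float32)),np.percentile(q[:,2],[5,50,95]))
E
```

```text
{'time': np.float64(11.3), 'tcp_pos': array([464.38, 352.16, 134.92]), 'orientation': array([ 1.7998e+02, -5.0000e-02,  1.6321e+02]), 'force': array([-0.21,  0.1 ,  0.52]), 'width': np.float64(5.49), 'grasp_force': np.float64(0.0), 'joint_pos': array([ 2.957e+01,  1.242e+01,  8.919e+01,  5.000e-02,  7.840e+01,
       -4.364e+01])}
unit [-214.9  376.6] z over deck 78.9
yel 206 [318. 296.] [555.4 324.8  29.2]
1329 ((528.617431640625, 332.76409912109375), (43.04877471923828, 77.03821563720703), 73.1744613647461) [25.22488991 28.96092353 30.06814347]
```

View pics/w6.png

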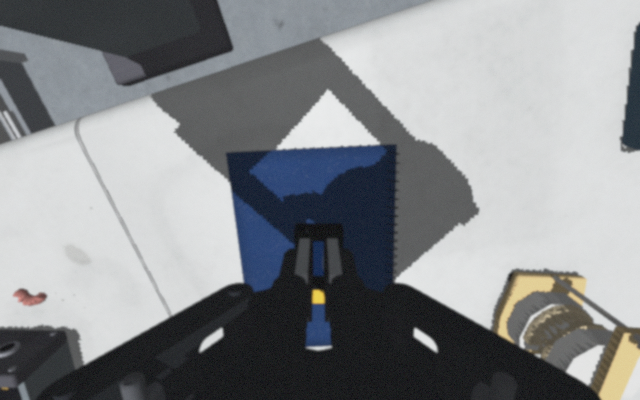

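The battery lies flat at (528.6, 332.8) on the book, with the yellow patch at pixel (318,296). Next I'll go behind the cover's ledge and turn the tool 90°.

Request:
drive_tool --pt "1 -2.34 -5.36 -1.0 0 0 0" --pt "1 -2.34 -5.36 -1.0 0 0 0" --pt "1 -2.34 -5.36 -1.0 0 0 0" --pt "1 -2.34 -5.36 -1.0 0 0 0" --pt "1 -2.34 -5.36 -0.5 0 0 0"

```text
time: 11.98
tcp_pos: [497.7, 61.2, 180.2]
orientation: [-179.9, 0.2, 163.4]
force: [0.5, 0.5, 0.4]
width: -0.1
grasp_force: 0.0
```

Request:
drive_tool --pt "1 -2.34 -5.36 0 0 0 0" --pt "1 -2.34 -5.36 0 0 0 0" --pt "1 -2.34 -5.36 0 0 0 0" --pt "1 -2.34 -5.36 0 0 0 0" --pt "1 0 0 0 0 0 0.1745"

```text
time: 12.6
tcp_pos: [526.0, -172.5, 179.1]
orientation: [-179.8, 0.1, 153.1]
force: [-0.2, 1.3, 0.5]
width: 0.0
grasp_force: 0.0
```

Request:
drive_tool --pt "1 0 0 0 0 0 0.1745" --pt "1 0 0 0 0 0 0.1745" --pt "1 0 0 0 0 0 0.1745" --pt "1 0 0 0 0 0 0.1745"

```text
time: 13.1
tcp_pos: [526.1, -168.9, 179.5]
orientation: [-180.0, 0.1, 113.1]
force: [0.1, -0.2, -0.6]
width: 0.3
grasp_force: 0.0
```

Request:
drive_tool --pt "1 0 0 0 0 0 0.1745" --pt "1 0 0 0 0 0 0.1745" --pt "1 0 0 0 0 0 0.1745" --pt "1 0 0 0 0 0 0.1745" --pt "1 0 0 0 0 0 0"

```text
time: 13.72
tcp_pos: [526.2, -169.0, 179.6]
orientation: [180.0, 0.1, 73.5]
force: [-0.1, 0.2, 0.4]
width: 0.2
grasp_force: 0.0
```

```bash
cat > cov.py <<'E'
from m import *
def cov(name):
    st(); unit(); im,d,K,R,t=cam('wrist'); P=cloud(d,K,R,t); cv2.imwrite(f'pics/{name}.png',im); q=(P[...,:2]-ox)@U.T
    for a,c,m in comps(im,(4,160,100),(17,255,255),60)[:2]:
        px=np.argwhere(m)[:,::-1].astype(np.float32); zt=np.percentile(P[m][:,2],80); w=(plane(px,zt,K,R,t)[:,:2]-ox)@U.T
        r=cv2.minAreaRect(w.astype(np.float32)); print('wing',a,c.round(),'ztop-deck',round(zt-56,1),np.round(r[0],1),np.round(r[1],1),round(r[2],1))
    for y in range(-110,60,3):
        m=(abs(q[...,1]-y)<1.5)&(abs(abs(q[...,0])-28)<4)&(d>0)&(P[...,2]<90)
        if m.any(): print((y,float(np.median(P[m][:,2]-56).round(1))),end=' ')
    print(); return P,q,d
E
python3 - <<'E'
from cov import *
P,q,d=cov('w7')
z=np.load('scene0.npz'); S=cloud(z['d'],z['K'],z['R'],z['t']); w=S[(S[...,2]>105)&(S[...,2]<125)&(abs(S[...,0]-600)<120)&(abs(S[...,1]+190)<130)]
print('bottle cap',len(w),np.median(w,0).round() if len(w) else '', ((np.median(w,0)[:2]-ox)@U.T).round())
E
```

```text
{'time': np.float64(13.72), 'tcp_pos': array([ 526.16, -168.97,  179.58]), 'orientation': array([1.7995e+02, 1.0000e-01, 7.3450e+01]), 'force': array([-0.15,  0.2 ,  0.36]), 'width': np.float64(0.2), 'grasp_force': np.float64(0.0), 'joint_pos': array([-25.74,   7.24,  89.93,  -0.09,  82.76,  -9.18])}
unit [  -1.  -102.6] z over deck 123.6
wing 170 [321. 147.] ztop-deck 39.4 [  0.1 -58.5] [ 6.6 24.2] 0.7
(-110, -55.5) (-95, 0.5) (-92, 0.4) (-89, 0.4) (-86, 0.5) (-83, 0.7) (-80, 13.4) (-77, 12.0) (-74, 4.8) (-71, 4.6) (-68, 4.9) (-65, 4.8) (-62, 4.6) (-59, 4.7) (-56, 4.7) (-53, 4.7) (-50, 4.7) (-47, 4.5) (-44, 4.7) (-41, 4.7) (-38, 4.7) (-35, 4.5) (-32, 4.7) (-29, 4.6) (-26, 4.7) (-23, 4.6) (-20, 4.6) (-17, 4.7) (-14, 4.5) (-11, 4.7) (-8, 4.7) (-5, 4.6) (-2, 4.6) (1, 4.8) (4, 4.7) (7, 4.6) (10, 4.6) (13, 4.7) (16, 4.7) (19, 4.8) (22, 4.8) (25, 0.6) (28, 0.2) (31, 0.5) (34, 0.7) (37, 0.4) (40, 0.5) (43, 0.4) (46, 0.5) (49, -0.2) 
bottle cap 117 [ 573. -258.  120.] [  70. -174.]
```

View pics/w7.png

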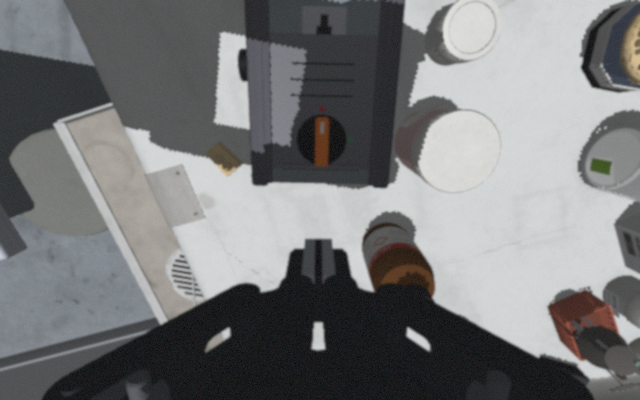

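The view shows the wing at (321,140), the ledge behind it and the bottle off to the right at (400,255). The ledge's rear face is at about y = -81, and the fingers are lined up behind it. Descending and pushing.

Request:
drive_tool --pt "1 0 0.1 5 0 0 0" --pt "1 0 0 5 0 0 0" --pt "1 0 0 1.7 0 0 0" --pt "1 0 0 0 0 0 0"

```text
time: 14.28
tcp_pos: [527.3, -169.8, 62.6]
orientation: [-180.0, 0.0, 73.5]
force: [-0.4, 0.9, 0.8]
width: -0.2
grasp_force: 0.0
```

Request:
drive_tool --pt "1 0.8 0 0 0 0 0" --pt "1 0.8 0 0 0 0 0" --pt "1 1.2 0 0 0 0 0" --pt "1 0 0 0 0 0 0"

```text
time: 14.78
tcp_pos: [535.7, -142.1, 62.8]
orientation: [180.0, -0.0, 73.4]
force: [0.2, 0.1, -0.1]
width: -0.2
grasp_force: 0.0
```

```bash
python3 - <<'E'
from cov import *
cov('w8')
E
```

```text
{'time': np.float64(14.78), 'tcp_pos': array([ 535.67, -142.06,   62.78]), 'orientation': array([ 1.7998e+02, -1.0000e-02,  7.3430e+01]), 'force': array([ 0.2 ,  0.07, -0.12]), 'width': np.float64(-0.18), 'grasp_force': np.float64(0.0), 'joint_pos': array([-2.283e+01,  1.279e+01,  9.772e+01,  1.000e-02,  6.947e+01,
       -6.260e+00])}
unit [  0.1 -74.1] z over deck 6.8
wing 1897 [322. 198.] ztop-deck 39.1 [  0.1 -33.7] [35.9  9.1] 89.6
(-95, 0.3) (-92, 0.6) (-89, 0.5) (-86, 0.5) (-83, 0.5) (-80, 0.5) (-77, 0.5) (-74, 0.4) (-71, 0.5) (-68, 0.5) (-65, 0.8) (-62, 13.1) (-59, 13.6) (-56, 8.9) (-53, 4.7) (-50, 4.8) (-47, 4.6) (-44, 4.8) (-41, 4.7) (-38, 4.8) (-35, 4.7) (-32, 4.7) (-29, 4.6) (-26, 4.7) (-23, 4.7) (-20, 4.7) (-17, 4.7) (-14, 4.8) (-11, 4.6) (-8, 4.8) (-5, 4.7) (-2, 4.7) (1, 4.6) (4, 4.7) (7, 4.7) (10, 4.7) (13, 4.6) (16, 4.6) (19, 4.7) (22, 4.7) (25, 4.7) (28, 4.7) (31, 4.6) (34, 4.7) (37, 4.7) (40, 4.7) (43, 4.5)
```

Request:
drive_tool --pt "1 1.4 0 0 0 0 0" --pt "1 1.4 0 0 0 0 0" --pt "1 1.4 0 0 0 0 0" --pt "1 1.2 0 0 0 0 0" --pt "1 0 0 0 0 0 0"

```text
time: 15.45
tcp_pos: [550.9, -90.2, 62.3]
orientation: [-180.0, -0.0, 73.4]
force: [-0.5, -1.0, 0.4]
width: 0.1
grasp_force: 0.0
```

Request:
drive_tool --pt "1 0.2 0 0 0 0 0" --pt "1 0.1 0 0 0 0 0" --pt "1 0 0 0 0 0 0"

```text
time: 15.82
tcp_pos: [551.6, -88.7, 62.4]
orientation: [-180.0, 0.0, 73.3]
force: [0.3, -0.3, 0.2]
width: -0.0
grasp_force: 0.0
```

```bash
python3 - <<'E'
from cov import *
cov('w9')
E
```

```text
{'time': np.float64(15.82), 'tcp_pos': array([551.6 , -88.67,  62.43]), 'orientation': array([-179.99,    0.  ,   73.34]), 'force': array([ 0.34, -0.32,  0.22]), 'width': np.float64(-0.03), 'grasp_force': np.float64(0.0), 'joint_pos': array([-17.03,  13.32,  97.11,  -0.  ,  69.58,  -0.37])}
unit [ -0.6 -18.4] z over deck 6.4
wing 1927 [325. 202.] ztop-deck 39.2 [ 0.6 20.7] [36.4  9.1] 89.5
(-44, 0.4) (-41, 0.6) (-38, 0.6) (-35, 0.6) (-32, 0.5) (-29, 0.6) (-26, 0.5) (-23, 0.4) (-20, 0.6) (-17, 0.6) (-14, 0.6) (-11, 0.8) (-8, 12.8) (-5, 13.6) (-2, 9.6) (1, 4.8) (4, 4.7) (7, 4.8) (10, 4.8) (13, 4.6) (16, 4.8) (19, 4.7) (22, 4.6) (25, 4.6) (28, 4.6) (31, 4.7) (34, 4.7) (37, 4.7) (40, 4.7) (43, 4.6) (46, 4.7) (49, 4.6) (52, 4.7) (55, 4.6) (58, 4.6)
```

Request:
drive_tool --pt "1 0.3 0 0 0 0 0" --pt "1 0.2 0 0 0 0 0" --pt "1 0 0 0 0 0 0"

```text
time: 16.25
tcp_pos: [553.2, -83.6, 62.5]
orientation: [180.0, 0.0, 73.4]
force: [0.3, -0.3, -0.7]
width: -0.1
grasp_force: 0.2
```

Request:
drive_tool --pt "1 0.1 0 0 0 0 0" --pt "1 0 0 0 0 0 0"

```text
time: 16.5
tcp_pos: [553.4, -82.7, 62.5]
orientation: [180.0, 0.0, 73.4]
force: [-0.6, -1.3, -0.2]
width: -0.2
grasp_force: 0.5
```

Request:
drive_tool --pt "1 0.1 0 0 0 0 0" --pt "1 0 0 0 0 0 0"

```text
time: 16.75
tcp_pos: [553.7, -81.8, 62.5]
orientation: [180.0, 0.0, 73.4]
force: [-0.4, -1.4, 0.0]
width: -0.2
grasp_force: 0.6
```

Request:
drive_tool --pt "1 0.1 0 0 0 0 0" --pt "1 0 0 0 0 0 0"

```text
time: 17.0
tcp_pos: [553.9, -81.2, 62.5]
orientation: [-180.0, 0.0, 73.4]
force: [-1.0, -5.0, -1.1]
width: 0.1
grasp_force: 2.8
```

Request:
drive_tool --pt "1 0.1 0 0 0 0 0" --pt "1 0 0 0 0 0 0"

```text
time: 17.25
tcp_pos: [553.9, -81.1, 62.5]
orientation: [-180.0, 0.1, 73.3]
force: [-2.9, -12.8, 1.0]
width: -0.0
grasp_force: 6.7
```

```bash
python3 - <<'E'
from cov import *
cov('w10')
E
```

```text
{'time': np.float64(17.25), 'tcp_pos': array([553.94, -81.08,  62.49]), 'orientation': array([-1.800e+02,  1.300e-01,  7.335e+01]), 'force': array([ -2.91, -12.81,   0.99]), 'width': np.float64(-0.02), 'grasp_force': np.float64(6.71), 'joint_pos': array([-16.13,  13.46,  96.93,  -0.14,  69.62,   0.57])}
unit [ -0.6 -10.4] z over deck 6.5
wing 1926 [325. 203.] ztop-deck 39.1 [ 0.6 28.1] [36.9  9.1] 89.5
(-35, 0.5) (-32, 0.5) (-29, 0.5) (-26, 0.6) (-23, 0.6) (-20, 0.6) (-17, 0.6) (-14, 0.6) (-11, 0.5) (-8, 0.5) (-5, 0.6) (1, 13.6) (4, 12.8) (7, 5.1) (10, 4.7) (13, 4.5) (16, 4.7) (19, 4.7) (22, 4.7) (25, 4.8) (28, 4.8) (31, 4.8) (34, 4.7) (37, 4.7) (40, 4.6) (43, 4.6) (46, 4.7) (49, 4.7) (52, 4.7) (55, 4.7) (58, 4.7)
```

The cover is hard against its stop at 13 N. Next I'll back off, rise and go over the wing with the fingers half open.

Request:
drive_tool --pt "1 -1.0 0 0 0 0 0" --pt "1 0 0 -5 0 0 0" --pt "0.55 4.57 0.1 0 0 0 0" --pt "0.55 0 0 0 0 0 0" --pt "0.55 0 0 0 0 0 0"

```text
time: 17.92
tcp_pos: [565.2, -46.1, 112.2]
orientation: [-180.0, 0.0, 73.4]
force: [-0.2, 0.7, 0.0]
width: 38.2
grasp_force: 0.0
```

```bash
python3 - <<'E'
from cov import *
cov('w11')
E
```

```text
{'time': np.float64(17.92), 'tcp_pos': array([565.17, -46.1 , 112.19]), 'orientation': array([-1.7997e+02,  1.0000e-02,  7.3390e+01]), 'force': array([-0.18,  0.74,  0.05]), 'width': np.float64(38.21), 'grasp_force': np.float64(0.0), 'joint_pos': array([-12.44,  11.63,  92.92,  -0.  ,  75.49,   4.17])}
unit [-0.3 26.3] z over deck 56.2
wing 823 [321. 235.] ztop-deck 39.2 [ 0.7 29.6] [38.1  8.8] 89.5
(-80, 0.5) (-77, 0.6) (-74, 0.5) (-71, 0.6) (-68, 0.5) (-65, 0.5) (-62, 0.5) (-59, 0.5) (-56, 0.4) (-53, 0.5) (-50, 0.6) (-47, 0.4) (-44, 0.6) (-41, 0.6) (-38, 0.6) (-35, 0.4) (-32, 0.4) (-29, 0.6) (-26, 0.8) (-23, 0.7) (-20, 0.7) (-17, 0.5) (-14, 0.4) (-11, 0.6) (-8, 0.6) (-5, 1.4) (1, 13.4) (4, 11.4) (7, 5.3) (10, 4.6) (13, 4.8) (16, 4.7) (19, 4.7) (22, 4.7) (25, 4.9) (28, 4.8) (31, 4.8) (34, 4.8) (37, 4.9) (40, 4.8) (43, 4.7) (46, 4.8) (49, 4.8) (52, 4.8) (55, 4.8) (58, 4.7)
```

View pics/w11.png

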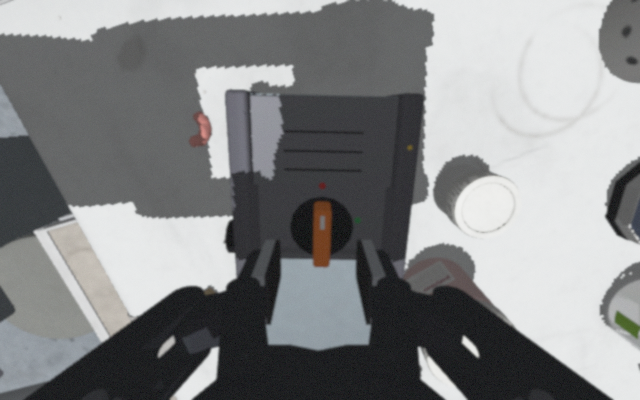

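The cover is home, and the wing at (322,233) sits on its head, centred near (320,226), between the open fingers.

```bash
python3 - <<'E'
from h import *
im,d,K,R,t=cam('wrist')
for p in ((291,226),(350,226),(320,196)): print((U@(plane(p,75,K,R,t)[0,:2]-ox)).round(1))
E
```

```text
[-18.3  26.3]
[19.  26.8]
[-0.3 46.3]
```

The axis is at (0.3, 26.3), under the TCP. I'll descend and grip the wing.

Request:
drive_tool --pt "0.55 0 0.05 2 0 0 0" --pt "0.55 0 0 1.0 0 0 0" --pt "0.55 0 0 0 0 0 0" --pt "0.95 0 0 0 0 0 0" --pt "0.95 0 0 0 0 0 0" --squeeze 60

```text
time: 18.65
tcp_pos: [566.9, -46.5, 83.4]
orientation: [179.8, -0.0, 73.3]
force: [2.7, -1.6, 0.8]
width: 7.9
grasp_force: 60.1
```

Request:
drive_tool --pt "0.95 0 0 0 0 0 0" --pt "0.95 0 0 0.3 0 0 0" --pt "0.95 0 0 0 0 0 0"

```text
time: 19.02
tcp_pos: [566.7, -46.4, 80.0]
orientation: [179.9, 0.0, 73.3]
force: [6.4, -2.9, 4.3]
width: 7.9
grasp_force: 60.7
```

Request:
drive_tool --pt "0.95 0 0.07 0.4 0 0 0" --pt "0.95 0 0 0.35 0 0 0" --pt "0.95 0 0 0 0 0 0"

```text
time: 19.4
tcp_pos: [567.0, -46.5, 72.5]
orientation: [179.9, 0.0, 73.4]
force: [1.0, -1.3, 8.8]
width: 8.5
grasp_force: 61.3
```

```bash
python3 - <<'E'
from h import *
st();unit()
E
```

```text
{'time': np.float64(19.4), 'tcp_pos': array([566.95, -46.45,  72.49]), 'orientation': array([1.7994e+02, 1.0000e-02, 7.3350e+01]), 'force': array([ 0.96, -1.26,  8.79]), 'width': np.float64(8.53), 'grasp_force': np.float64(61.26), 'joint_pos': array([-1.244e+01,  1.382e+01,  9.519e+01, -1.000e-02,  7.092e+01,
        4.210e+00])}
unit [ 1.5 26.5] z over deck 16.5
```

Request:
drive_tool --pt "0.95 0 0 0.1 0 0 0" --pt "0.95 0 0 0 0 0 0"

```text
time: 19.65
tcp_pos: [567.0, -46.5, 71.8]
orientation: [179.9, 0.0, 73.4]
force: [0.7, -2.1, 8.5]
width: 8.0
grasp_force: 61.4
```

Request:
drive_tool --pt "0.95 0 0 0.05 0 0 0" --pt "0.95 0 0 0 0 0 0"

```text
time: 19.9
tcp_pos: [567.1, -46.5, 71.7]
orientation: [179.9, 0.0, 73.4]
force: [-2.0, -0.8, 14.9]
width: 8.3
grasp_force: 62.1
```

It's at the bottom stop, so I'll turn it clockwise.

Request:
drive_tool --pt "0.95 0 0 0 0 0 0.1" --pt "0.95 0 0 0 0 0 0.15" --pt "0.95 0 0 0 0 0 0.15" --pt "0.95 0 0 0 0 0 0"

```text
time: 20.4
tcp_pos: [567.1, -46.5, 71.7]
orientation: [179.9, -0.0, 50.3]
force: [-1.0, -0.5, 14.9]
width: 8.4
grasp_force: 62.0
```

```bash
python3 - <<'E'
from h import *
print(st()['torque'],unit())
E
```

```text
{'time': np.float64(20.4), 'tcp_pos': array([567.12, -46.46,  71.69]), 'orientation': array([ 1.7991e+02, -4.0000e-02,  5.0300e+01]), 'force': array([-1.04, -0.48, 14.95]), 'width': np.float64(8.36), 'grasp_force': np.float64(62.01), 'joint_pos': array([-1.243e+01,  1.386e+01,  9.524e+01, -1.000e-02,  7.079e+01,
        2.727e+01])}
unit [ 1.7 26.5] z over deck 15.7
[-0.11228723  0.25748911 -0.02203753] None
```

Turning smoothly, so I'll carry on.

Request:
drive_tool --pt "0.95 0 0 0 0 0 0.16" --pt "0.95 0 0 0 0 0 0.16" --pt "0.95 0 0 0 0 0 0.16" --pt "0.95 0 0 0 0 0 0.16" --pt "0.95 0 0 0 0 0 0"

```text
time: 21.02
tcp_pos: [567.2, -46.5, 71.7]
orientation: [179.9, -0.1, 13.6]
force: [0.4, -1.6, 13.5]
width: 8.4
grasp_force: 61.9
```

Request:
drive_tool --pt "0.95 0 0 0 0 0 0.16" --pt "0.95 0 0 0 0 0 0.16" --pt "0.95 0 0 0 0 0 0.12" --pt "0.95 0 0 0 0 0 0.03" --pt "0.95 0 0 0 0 0 0"

```text
time: 21.65
tcp_pos: [567.3, -46.6, 71.7]
orientation: [180.0, -0.1, -13.2]
force: [0.3, -1.5, 14.0]
width: 8.2
grasp_force: 61.9
```

```bash
python3 - <<'E'
from h import *
print(st()['torque'],unit())
E
```

```text
{'time': np.float64(21.65), 'tcp_pos': array([567.27, -46.58,  71.73]), 'orientation': array([ 1.7998e+02, -1.3000e-01, -1.3190e+01]), 'force': array([ 0.34, -1.45, 13.99]), 'width': np.float64(8.2), 'grasp_force': np.float64(61.88), 'joint_pos': array([-1.244e+01,  1.386e+01,  9.524e+01, -2.000e-02,  7.077e+01,
        9.075e+01])}
unit [ 1.9 26.5] z over deck 15.7
[-0.18974369 -0.04957222 -0.06821191] None
```

Request:
drive_tool --pt "0.95 0 0 0 0 0 0.04" --pt "0.95 0 0 0 0 0 0"

```text
time: 21.9
tcp_pos: [567.3, -46.6, 71.7]
orientation: [180.0, -0.1, -15.5]
force: [0.6, -1.2, 14.0]
width: 8.1
grasp_force: 62.1
```

```bash
python3 - <<'E'
from h import *
print(st()['torque'],unit())
E
```

```text
{'time': np.float64(21.9), 'tcp_pos': array([567.28, -46.55,  71.72]), 'orientation': array([ 1.7999e+02, -1.3000e-01, -1.5460e+01]), 'force': array([ 0.57, -1.16, 14.02]), 'width': np.float64(8.07), 'grasp_force': np.float64(62.05), 'joint_pos': array([-1.243e+01,  1.386e+01,  9.524e+01, -2.000e-02,  7.077e+01,
        9.303e+01])}
unit [ 1.9 26.5] z over deck 15.7
[-0.20935208 -0.09240913  0.42245004] None
```

The end stop is felt at 0.42 N m. I'll ease up, release and retreat.

Request:
drive_tool --pt "0.95 0 0 -0.3 0 0 -0.03" --pt "0.95 0 0 -0.3 0 0 0" --pt "0.75 0 0 0 0 0 0" --pt "0.65 0 0 0 0 0 0" --pt "0.65 0 0 -1.0 0 0 0"

```text
time: 22.52
tcp_pos: [566.0, -46.2, 85.9]
orientation: [180.0, 0.1, -13.7]
force: [-0.3, -1.1, 0.3]
width: 30.2
grasp_force: 0.0
```

Request:
drive_tool --pt "0.65 0 0 -4 0 0 0" --pt "0.65 0 0 -5 0 0 0" --pt "0.65 -4 0 -5 0 0 0" --pt "0.65 -5 0 0 0 0 0" --pt "0.65 0 0 0 0 0 0"

```text
time: 23.15
tcp_pos: [478.1, -24.5, 226.8]
orientation: [180.0, -0.1, -13.7]
force: [0.6, 0.1, -0.0]
width: 30.4
grasp_force: 0.0
```

```bash
python3 - <<'E'
from cov import *
cov('w12')
im,d,K,R,t=cam('scene'); c=im[150:390,170:450]; cv2.imwrite('pics/f1.png',cv2.resize(c,None,fx=2.5,fy=2.5,interpolation=cv2.INTER_CUBIC)); P=cloud(d,K,R,t)
q=P[(P[...,2]>22)&(P[...,2]<35)&(abs(P[...,0]-528)<70)&(abs(P[...,1]-333)<60)]; print('bat',len(q),cv2.minAreaRect(q[:,:2].astype(np.float32)),np.percentile(q[:,2],[5,95]))
for a,c,m in comps(im,(4,150,90),(17,255,255),20): print('or',a,c.round(),np.percentile(P[m],[5,50,95],axis=0).round(1).tolist())
E
```

```text
{'time': np.float64(23.15), 'tcp_pos': array([478.14, -24.5 , 226.84]), 'orientation': array([ 1.800e+02, -1.100e-01, -1.371e+01]), 'force': array([ 0.55,  0.12, -0.03]), 'width': np.float64(30.38), 'grasp_force': np.float64(0.0), 'joint_pos': array([-12.16,  -2.97,  95.01,  -0.  ,  87.85,  91.55])}
unit [-89.8  21.1] z over deck 170.8
wing 139 [319.  73.] ztop-deck 33.0 [10.  26.8] [14.3  9.4] 3.6
(-95, 0.6) (-92, 0.7) (-89, 0.6) (-86, 0.4) (-83, 0.4) (-80, 0.4) (-77, 0.6) (-74, 0.5) (-71, 0.6) (-68, 0.5) (-65, 0.6) (-62, 0.5) (-59, 0.5) (-56, 0.6) (-53, 0.4) (-50, 0.6) (-47, 0.4) (-44, 0.5) (-41, 0.4) (-38, 0.2) (-35, 0.5) (-32, 0.6) (-29, 0.2) (-26, 0.6) (-23, 0.4) (-20, 0.5) (-17, 0.4) (-14, 0.3) (-11, 0.6) (-8, 0.6) (-5, 0.5) (-2, 0.3) (1, 13.3) (4, 13.3) (7, 4.8) (10, 4.5) (13, 4.8) (16, 4.6) (19, 4.8) (22, 4.5) (25, 4.6) (28, 4.6) (31, 4.5) (34, 4.6) (37, 4.6) (40, 4.5) (43, 4.6) (46, 4.7) (49, 4.6) (52, 4.8) (55, 4.5) (58, 4.8) 
bat 783 ((529.6700439453125, 333.938232421875), (44.141605377197266, 76.98603820800781), 72.75772857666016) [25.14908026 29.52315522]
```

View pics/f1.png

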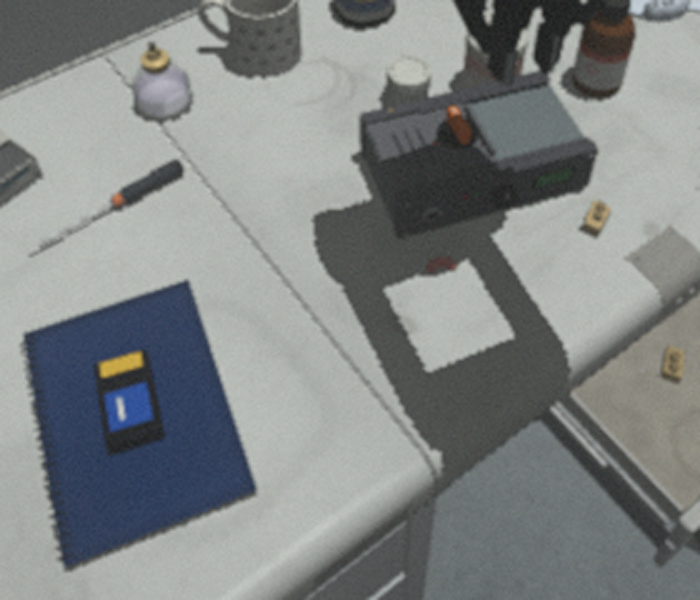

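The battery lies flat on the book at (128,400). The cover is home and the wing at (460,125) lies along the unit's x, held 6 mm down, so it's locked. The other things are still standing where they were. Handing in.

```bash
python3 -c "
from workcell import job_done
print(job_done())"
```

```text
the job is handed in; nothing more can be done
None
```

The battery lies flat on the blue job book, the cover is fully home and its wing stud is pushed in, turned a quarter clockwise and locked; I handed the job in after about 23 s, with the other things seen standing where they were.

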